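Open the spice-shop till by its concealed release

ROBOT

A 6-joint arm with a two-finger parallel gripper is mounted at the origin on the work surface. World frame = base frame: x ahead of the robot, y to its left, z up, the work surface at z = 0. Lengths are in m, angles in rad, forces in N, time in s.
With the tool pointing down it reaches from about 0.35 to 0.975 m from the base axis. Payload 4.9 kg.
Tool frame: the origin (TCP) lies on the front face of the gripper's body, between the roots of the fingers; the fingertips stand ctrl.finger_overhang ahead of it and the grasp point (between the pads) lies 54 mm ahead of it (ctrl.finger_overhang is the distance from the TCP to the fingertips, in m); z points along the fingers, y is the line along which they close (so a half turn about z gives the same grasp; the last joint's range is limited). The gripper opens to 85 mm and grips with 20 to 120 N. Pads are 22 mm wide; open, the fingers measure 114 mm over their backs; the gripper's body (76 mm by 85 mm) begins 54 mm behind the grasp point. The pads swing forward as they close: fully open they stand 13 mm farther back than shut.
Start: joints at [1.171, 0.053, 1.613, -0, 1.476, -0.119], TCP at [0.173, 0.601, 0.304] pointing down, gripper open.
Joint ranges: [-3.01, 3.01], [-1.01, 2.22], [0.06, 2.58], [-1.02, 4.17], [0.09, 2.62], [-3.14, 3.14]. Speed limits (rad/s): [2.57, 2.57, 3.14, 3.14, 3.14, 3.14].

INTERFACE

Orientations are given as a rotation vector (axis times angle).
In Python, from station import ctrl, vision gives the robot as it stands. The module is installed in compiled form; this text tells all that it offers.
- The arm moves only by the tool drive_tool, never from a script. Its argument "rows" is a list of rows, each a list of 2 entries, a list of its own where there are three numbers: the shift along the tool's x, y, z in m, then the turn about the tool's z in rad. A call has 1 to 10 rows; each row shifts and turns the commanded pose from where the row before left it, along the tool's axes as they then stand; what a row does not reach is not made up. A row lasts 1/10 s, in which the tool goes at most 50 mm and 8.59 degrees, less where a joint would pass 70% of its speed; a pose out of reach is approached as far as the arm can. A call with a gripper value outside its range is refused whole. "jaw" is the closure, from 0 (fully open) to 1 (shut), set as the call begins (left out, the last holds). The fingers move at their own pace and stop on an object; "grip_force" is the grip in N (left out, the last holds). Time passes only in rows, so rows that do not move let the fingers close. It gives the time, the measured TCP pose, the force, the opening and the grip force at its end, in the units of the state.
- ctrl.get_obs(): the state, without advancing time (a new reading comes with each control period).
- vision.get_image(name): name is "scene" or "top" or "wrist"; returns a dict with "image" (420x560x3 uint8, blue, green, red), "vertical_fov" (degrees; the focal length in pixels is half the picture's height over the tangent of half this angle, whatever the lens; pixels are square), "cx", "cy" (the principal point, pixels), "dist_coeffs" ([k1, k2, p1, p2, k3] as OpenCV has them; the pictures are not rectified), "R" (3x3) and "t" (3): a world point X has camera coordinates R X + t. Camera axes: x right, y down, z forward; pixel columns grow to the right and rows downward; lengths in m; the calibration is good to about 2 mm. A picture is of the moment at which its call begins. There is no depth.
- ctrl.finish_job(): hands the job in; it is judged then, once.
The state is a dict: "t": time; "q": joint angles; "dq": joint speeds; "effort": joint torques, N m; "tool_pos": TCP position; "tool_rot": TCP orientation; "contact_force": force on the tool from outside, world axes, zero at the start; "wrist_torque": the same for the moment, N m; "opening": finger opening in m; "grip_force": force on a finger pad.
Only numpy, scipy, OpenCV 4.12 (cv2) and the standard library are available. Lean on these libraries where they do the work, as an engineer would, in place of code of your own. Each camera call takes 0.05 s, during which the arm holds its last target. There are 200 camera calls.

TASK

Open the cash till on the shop counter: feel along the flat top panel with the fingertips for the concealed release plate, which lies a few millimetres below the surface somewhere across the front half of the panel, and press it down so that the drawer springs open. Take the hand away and leave the drawer standing open; grasp, lift or shift nothing, and leave the jar, carton, tub and scoop where they are.

Things in the scene. Friction and masses are not known exactly. Their poses are not given: they have to be found in the camera images.
- till: Fixed grey steel cash till, 310 deep (x) x 420 wide (y) mm; flat rigid top panel 100 mm above the counter, bare from y = -170 to +170 mm between two black end cheeks 6 mm higher. Origin: centre of its underside, on the counter; x points from drawer front to back, z up. The panel has one opening, see row, and the jar stands on its rear part.
- row (a point): On the till's panel surface, mid-width, 60 mm in front of its centre; axes as the till. The release plate is in a 48 x 48 mm opening (sides along x, y) centred on the line through this point along y, anywhere from y = -60 to +60 mm: it differs each time and is not reported; feel or look for it. The plate is the same grey, 46 x 46 mm, its face 4 mm below the panel.
- release (a joint): Travel of the release plate in m: 0 at rest, grows as it is pressed straight down, stop at 0.006. Sprung: about 1.7 N to start moving, 5 N at the stop; the catch lets go at about 0.0035 m (some 4 to 5 N). It springs back when let go.
- drawer (a joint): Travel of the cash drawer in m: 0 to 0.002 shut and held by the catch; when released its spring pushes it out of the till's front (towards the till's -x, under the panel) to the stop at 0.080, within a second or so, and holds it there.
- jar: Small amber spice jar with an aluminium lid, 54 mm across, 61 mm tall, loose, standing on the rear part of the till's top panel, 75 to 115 mm behind the till's centre. Origin: centre of its underside. To be left alone.
- carton: Upright tea carton 55 x 75 x 125 mm, loose on the counter beside the till. Origin: centre of its underside. To be left alone.
- tub: Round red tub with white lid, 93 mm across, 116 mm tall, loose on the counter beside the till. Origin: centre of its underside. To be left alone.
- scoop: Steel herb scoop with wooden handle, 170 x 54 x 24 mm, lying loose on the counter beside the till's front. Origin: underside, where the handle (towards its -x) meets the blade. To be left alone.

How it is judged:
On the way:
1. the release plate is pressed down until the catch lets go (value of joint release above 0.003 m), for 0.05 s.
At the end, for the whole second after the job is handed in: The drawer stands at least 70 mm open, the release plate has sprung back to within 1 mm of rest, and jar, carton, tub and scoop are within 15 mm of where they began (value of joint drawer above 0.07 m and value of joint release below 0.001 m and distance of each of jar, carton, tub, scoop from where it was at the start of the episode below 0.015 m); the robot touches nothing.
It fails at once if a bystander is pushed more than 15 mm, lifted or carried (distance of any of jar, carton, tub, scoop from where it was at the start of the episode above 0.015 m).
It fails at once if a bystander is tipped by more than about 17 degrees (angle between any of jar, carton, tub's own z axis and vertical above 0.3 rad).
It also fails if it takes over 43 s, if anything falls off the work surface, if the arm or the gripper's body presses on something with over 40 N, if the wrist force passes 120 N, or if a joint passes its speed limit or range.

## Working session

There is one attempt and no reset: what is moved stays moved. The work goes in short steps, Python scripts to look and compute and a tool call to move; the robot and the scene stay as the last step left them, time stands still between calls to the robot, and variables do not carry over. Pictures are saved under pics/ and viewed, at most 10 in all, crops included, and the job is handed in when it is done.

Besides the shell and the picture viewer there is one more tool, called as name(argument=value, ...), one argument or row to a line, values as JSON. drive_tool: Moves the arm, as the interface text tells. Its arguments: {"type":"object","properties":{"rows":{"type":"array","items":{"type":"array"}},"jaw":{"type":"number"},"grip_force":{"type":"number"}},"required":["rows"]}

```bash
mkdir -p pics; python3 - <<'E'
from station import ctrl, vision
import cv2, numpy as np
o=ctrl.get_obs(); print(o['t'],o['tool_pos'],o['tool_rot'],o['opening'],ctrl.finger_overhang)
for n in ['scene','top']:
    d=vision.get_image(n); cv2.imwrite(f'pics/{n}1.png',d['image'])
    np.savez(f'{n}1.npz',**{k:v for k,v in d.items()})
    print(n,d['vertical_fov'],d['cx'],d['cy'],d['dist_coeffs'],d['R'],d['t'])
E
```

```text
0.0 [0.17301864 0.60005538 0.30261903] [-0.43958607 -3.11012738  0.00324271] 0.08529236744746999 0.0726
scene 50.67187261047527 276.71211494046366 210.61332203983645 [-0.10944272  0.          0.          0.          0.        ] [[-0.3723419   0.92789634 -0.01923234]
 [ 0.71028731  0.27156035 -0.64942045]
 [-0.59737212 -0.25546694 -0.76018629]] [ 0.17037365 -0.37945666  1.61966187]
top 50.46968790776798 279.3788355303064 210.31400113009235 [-0.12063011  0.          0.          0.          0.        ] [[-0.016911   -0.99927584 -0.03408537]
 [-0.99462733  0.0202949  -0.10151153]
 [ 0.10212978  0.03218558 -0.99425027]] [0.08410419 0.59855415 1.02149165]
```

View pics/top1.png

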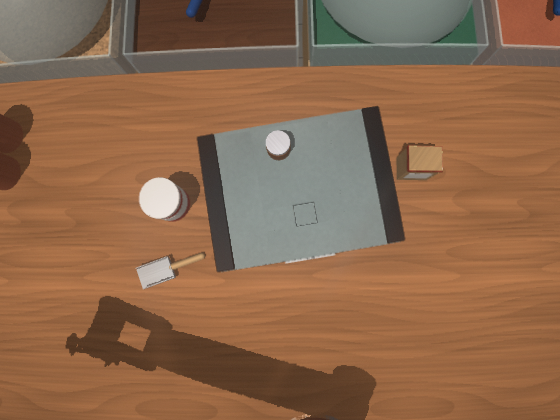

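View pics/scene1.png

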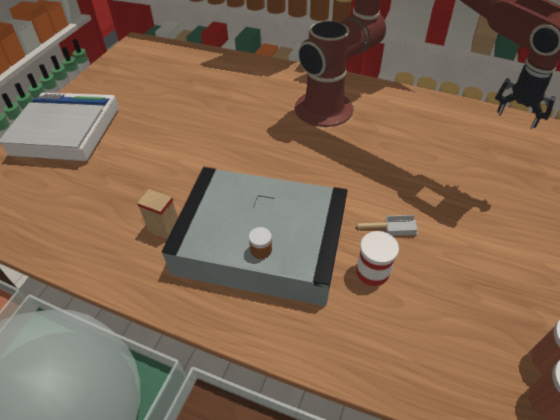

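The top view shows the plate's outline, centred at about (305,214) px. The till's panel corners are near (214,134), (362,108), (388,244) and (234,270).

```bash
cat > h.py <<'E'
import numpy as np, cv2
def unproj(d,uv,z):
    f=210/np.tan(np.radians(float(d['vertical_fov']))/2)
    K=np.array([[f,0,float(d['cx'])],[0,f,float(d['cy'])],[0,0,1]])
    n=cv2.undistortPoints(np.array(uv,float).reshape(-1,1,2),K,np.array(d['dist_coeffs']))[:,0]
    R=np.array(d['R']);t=np.array(d['t']); C=-R.T@t
    r=np.c_[n,np.ones(len(n))]@R
    return C+r*((z-C[2])/r[:,2])[:,None]
E
python3 - <<'E'
import numpy as np,cv2
from h import *
from station import ctrl
from scipy.spatial.transform import Rotation as Ro
d=np.load('top1.npz')
P=unproj(d,[[294,204],[315,202],[317,224],[296,226],[305.5,214]],.1);print(P.round(4))
Q=unproj(d,[[214,134],[362,108],[388,244],[234,270]],.1);print(Q.round(4))
print('axis y yaw',[np.degrees(np.arctan2(*(v[1::-1]))) for v in (Q[0]-Q[1],Q[3]-Q[2],Q[0]-Q[3],Q[1]-Q[2])])
s=np.load('scene1.npz');print(unproj(s,[[257,196],[274,198],[253,207]],.1).round(4))
o=ctrl.get_obs();R=Ro.from_rotvec(o['tool_rot']).as_matrix();print(R.round(4))
c=P[:4].mean(0);print(c,R.T@(c-o['tool_pos']),ctrl.finger_overhang)
im=d['image'][185:245,270:345];cv2.imwrite('pics/crop1.png',cv2.resize(im,None,fx=8,fy=8,interpolation=cv2.INTER_CUBIC))
E
```

```text
[[ 0.6064  0.0381  0.1   ]
 [ 0.6099 -0.0084  0.1   ]
 [ 0.5611 -0.0115  0.1   ]
 [ 0.5576  0.0347  0.1   ]
 [ 0.5837  0.0132  0.1   ]]
[[ 0.7706  0.2166  0.1   ]
 [ 0.823  -0.1212  0.1   ]
 [ 0.5139 -0.1663  0.1   ]
 [ 0.4633  0.1726  0.1   ]]
axis y yaw [np.float64(98.81495924823986), np.float64(98.4881446679206), np.float64(8.147582473745274), np.float64(8.306280633946175)]
[[ 0.5733 -0.0091  0.1   ]
 [ 0.5637  0.0368  0.1   ]
 [ 0.6134 -0.0033  0.1   ]]
[[-9.608e-01  2.771e-01 -8.000e-04]
 [ 2.771e-01  9.608e-01 -1.800e-03]
 [ 3.000e-04 -1.900e-03 -1.000e+00]]
[0.58373907 0.0132369  0.1       ] [-0.55731174 -0.44969014  0.20347348] 0.0726
```

View pics/crop1.png

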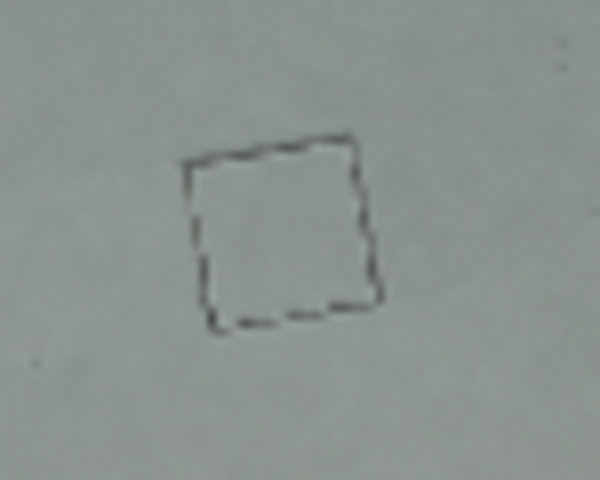

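The plate's centre is at about (0.584, 0.013), and it sits on the row line. I'll shut the fingers and move above it.

drive_tool(
  rows=[
    [[-0.028,-0.0225,0],0],
    [[-0.028,-0.0225,0],0],
    [[-0.028,-0.0225,0],0],
    [[-0.028,-0.0225,0],0],
    [[-0.028,-0.0225,0],0],
    [[-0.028,-0.0225,0],0],
    [[-0.028,-0.0225,0],0],
    [[-0.028,-0.0225,0],0],
    [[-0.028,-0.0225,0],0],
    [[-0.028,-0.0225,0],0],
  ],
  jaw=1,
  grip_force=20,
)

```text
t: 1.1
tool_pos: [0.3803, 0.3053, 0.3035]
tool_rot: [-0.439, -3.11, 0.001]
contact_force: [0.7, 0.5, 0.6]
opening: 0.0004
grip_force: 0.0
```

drive_tool(
  rows=[
    [[-0.028,-0.0225,0],0],
    [[-0.028,-0.0225,0],0],
    [[-0.028,-0.0225,0],0],
    [[-0.028,-0.0225,0],0],
    [[-0.028,-0.0225,0],0],
    [[-0.028,-0.0225,0],0],
    [[-0.028,-0.0225,0],0],
    [[-0.028,-0.0225,0],0],
    [[-0.028,-0.0225,0],0],
    [[-0.028,-0.0225,0],0],
  ],
)

```text
t: 2.1
tool_pos: [0.587, 0.0116, 0.3033]
tool_rot: [-0.44, -3.11, -0.0]
contact_force: [0.0, -0.1, -0.8]
opening: 0.0001
grip_force: 0.0
```

drive_tool(
  rows=[
    [[0,0,0],-0.142],
    [[0,0,0],-0.142],
    [[0,0,0],-0.142],
    [[0,0,0],0],
    [[0,0,0],0],
  ],
)

```text
t: 2.6
tool_pos: [0.5864, 0.013, 0.3035]
tool_rot: [0.223, -3.133, -0.0]
contact_force: [-0.9, 0.8, 0.4]
opening: 0.0001
grip_force: 0.0
```

```bash
python3 - <<'E'
from station import ctrl,vision
import numpy as np,cv2
from h import *
from scipy.spatial.transform import Rotation as Ro
d=vision.get_image('wrist');np.savez('w1.npz',**d);cv2.imwrite('pics/w1.png',d['image'])
o=ctrl.get_obs();R=Ro.from_rotvec(o['tool_rot']).as_matrix()
print(o['t'],o['tool_pos'],R.round(3),o['contact_force'],o['opening'],ctrl.finger_overhang)
print(R.T@(np.array([.5837,.0132,.1])-o['tool_pos']))
E
```

```text
2.65 [0.5863979  0.01303187 0.30357418] [[-0.99  -0.142 -0.001]
 [-0.142  0.99   0.   ]
 [ 0.001  0.    -1.   ]] [-0.30831147  0.36198596  0.34311388] 0.00011969943886654351 0.0726
[0.00253481 0.00052442 0.20357567]
```

View pics/w1.png

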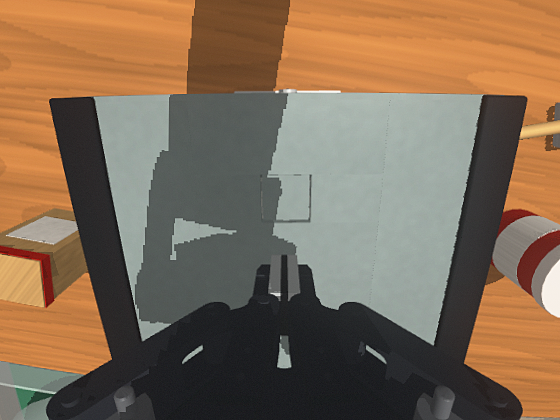

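The wrist view shows the opening clearly, with corners at (261,174), (310,174), (311,221) and (263,221). The fingertips are shut. The carton and tub are well clear.

```bash
python3 - <<'E'
import numpy as np
from h import *
d=np.load('w1.npz');P=unproj(d,[[261,174],[310,174],[311,221],[263,221]],.1);print(P.round(4),P.mean(0))
E
```

```text
[[ 0.5653 -0.0109  0.1   ]
 [ 0.5588  0.0342  0.1   ]
 [ 0.6048  0.0431  0.1   ]
 [ 0.6115 -0.0035  0.1   ]] [0.58508841 0.01574571 0.1       ]
```

drive_tool(
  rows=[
    [[0.0025,0.0005,0.015],0],
    [[0,0,0.02],0],
    [[0,0,0.02],0],
    [[0,0,0.02],0],
    [[0,0,0.015],0],
    [[0,0,0.01],0],
    [[0,0,0],0],
    [[0,0,0],0],
  ],
)

```text
t: 3.45
tool_pos: [0.5843, 0.0131, 0.2043]
tool_rot: [-0.228, 3.133, -0.0]
contact_force: [-0.1, 0.2, 0.2]
opening: -0.0001
grip_force: 0.0
```

Both views agree to within 3 mm. I'll go down slowly and watch the force.

drive_tool(
  rows=[
    [[0,0.001,0.005],0],
    [[0,0,0.005],0],
    [[0,0,0.003],0],
    [[0,0,0.002],0],
    [[0,0,0],0],
  ],
)

```text
t: 3.95
tool_pos: [0.5837, 0.0141, 0.1885]
tool_rot: [0.228, -3.133, -0.0]
contact_force: [0.0, -0.1, 0.5]
opening: 0.0001
grip_force: 0.0
```

drive_tool(
  rows=[
    [[0,0,0.002],0],
    [[0,0,0.002],0],
    [[0,0,0.002],0],
    [[0,0,0],0],
    [[0,0,0],0],
  ],
)

```text
t: 4.45
tool_pos: [0.5838, 0.0141, 0.1828]
tool_rot: [0.228, -3.133, -0.0]
contact_force: [0.5, 0.5, 0.1]
opening: -0.0
grip_force: 0.0
```

drive_tool(
  rows=[
    [[0,0,0.002],0],
    [[0,0,0.001],0],
    [[0,0,0],0],
    [[0,0,0],0],
  ],
)

```text
t: 4.85
tool_pos: [0.5838, 0.0141, 0.1799]
tool_rot: [0.228, -3.133, -0.0]
contact_force: [0.2, -0.5, 0.1]
opening: -0.0001
grip_force: 0.0
```

drive_tool(
  rows=[
    [[0,0,0.002],0],
    [[0,0,0.002],0],
    [[0,0,0.002],0],
    [[0,0,0.001],0],
    [[0,0,0.001],0],
    [[0,0,0],0],
    [[0,0,0],0],
  ],
)

```text
t: 5.55
tool_pos: [0.5839, 0.0141, 0.1719]
tool_rot: [-0.228, 3.133, -0.0]
contact_force: [-0.1, 0.3, -0.1]
opening: -0.0
grip_force: 0.0
```

drive_tool(
  rows=[
    [[0,0,0.001],0],
    [[0,0,0.001],0],
    [[0,0,0.001],0],
    [[0,0,0],0],
    [[0,0,0],0],
  ],
)

```text
t: 6.05
tool_pos: [0.5838, 0.014, 0.1689]
tool_rot: [0.228, -3.133, 0.0]
contact_force: [0.4, -0.3, -0.2]
opening: -0.0001
grip_force: 0.0
```

The tips are below the panel surface with no force, so they are inside the opening. Now I'll press.

drive_tool(
  rows=[
    [[0,0,0.001],0],
    [[0,0,0.001],0],
    [[0,0,0.001],0],
    [[0,0,0.001],0],
    [[0,0,0],0],
    [[0,0,0],0],
  ],
)

```text
t: 6.65
tool_pos: [0.5841, 0.014, 0.1663]
tool_rot: [-0.228, 3.133, -0.0]
contact_force: [-3.5, -0.9, 6.7]
opening: 0.0003
grip_force: 3.3
```

```bash
python3 - <<'E'
from station import ctrl,vision
import cv2
cv2.imwrite('pics/top2.png',vision.get_image('top')['image'])
E
```

```text
(no output)
```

View pics/top2.png

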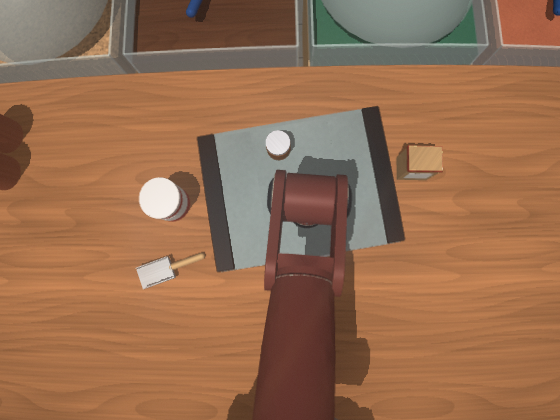

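The jar, carton, tub and scoop haven't moved. The arm hides the drawer front. Contact is 6.7 N, so I'll press a little further to be sure.

drive_tool(
  rows=[
    [[0,0,0.001],0],
    [[0,0,0.001],0],
    [[0,0,0.0],0],
    [[0,0,0],0],
  ],
)

```text
t: 7.1
tool_pos: [0.5842, 0.0141, 0.1634]
tool_rot: [-0.228, 3.132, -0.0]
contact_force: [-0.0, 0.1, 3.9]
opening: -0.0001
grip_force: 2.1
```

```bash
python3 - <<'E'
from station import ctrl,vision
import cv2
cv2.imwrite('pics/w3.png',vision.get_image('wrist')['image'])
print(ctrl.get_obs()['contact_force'])
E
```

```text
[-1.28257893  0.43300398  4.66885983]
```

View pics/w3.png

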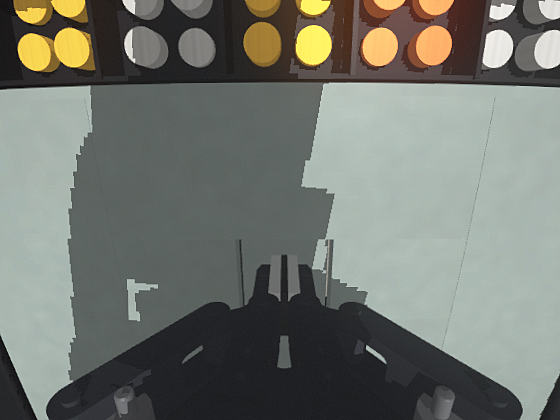

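The wrist view shows the drawer open in front of the till, with coins visible along the top of the picture (rows 0 to 80). I'll lift straight up and check.

drive_tool(
  rows=[
    [[0,0,-0.005],0],
    [[0,0,-0.01],0],
    [[0,0,-0.02],0],
    [[0,0,-0.03],0],
    [[0,0,-0.03],0],
    [[0,0,-0.03],0],
    [[0,0,-0.02],0],
    [[0,0,-0.01],0],
    [[0,0,0],0],
    [[0,0,0],0],
  ],
)

```text
t: 8.15
tool_pos: [0.5834, 0.0141, 0.3165]
tool_rot: [0.228, -3.131, -0.001]
contact_force: [-0.1, 0.4, -0.9]
opening: -0.0001
grip_force: 0.0
```

drive_tool(
  rows=[
    [[0,0,0],0],
    [[0,0,0],0],
    [[0,0,0],0],
    [[0,0,0],0],
    [[0,0,0],0],
  ],
)

```text
t: 8.65
tool_pos: [0.5838, 0.0141, 0.3177]
tool_rot: [0.228, -3.133, -0.0]
contact_force: [0.2, 0.2, -0.1]
opening: -0.0
grip_force: 0.0
```

```bash
python3 - <<'E'
from station import ctrl,vision
import cv2
cv2.imwrite('pics/w4.png',vision.get_image('wrist')['image'])
o=ctrl.get_obs();print(o['tool_pos'],o['contact_force'])
E
```

```text
[0.58387299 0.01405551 0.31781482] [-0.01939667  0.50988618 -1.52594451]
```

View pics/w4.png

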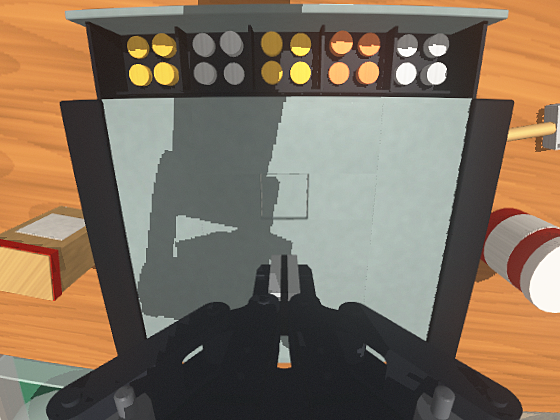

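The drawer is fully open, the plate is back up at (285,196) px, and the hand is clear of everything. The carton, tub and scoop are where they were.

```bash
python3 -c "
from station import ctrl
print(ctrl.finish_job())"
```

```text
the job is handed in; nothing more can be done
None
```

The release plate was pressed and the drawer sprang open and stayed open; the hand is clear, the jar, carton, tub and scoop showed no movement in the pictures, and the job is handed in (no verdict was returned).

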